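# Close up a row of cartons with a notched pusher

## Task

Close up the loose row of yellow cartons in the display tray: lift the pusher's release bar and, holding it up, slide the pusher forward until the cartons stand pressed together against the end plate with a light push of about 5 to 10 N for a moment. Then let the bar go so that it drops fully into the nearest notch it can catch (ease the pusher back a little if it rests on a rung) and the row stays closed up. Do not crush the cartons, do not force the pusher while it is caught, and leave the other things where they are.

Things in the scene. Friction and masses are not known exactly. Their poses are not given: they have to be found in the camera images.
- tray: fixed wooden tray, 112 mm wide (x), 257 mm long (y, -85 to +172 mm), walls 32 mm, floor 16 mm high; moved and turned between runs. Origin on the table under the pusher's front face at the start; +y runs along the tray to the end plate, z up. A notched track lies in the floor's middle slot: 4 mm steel rungs, pitch 9 mm, notches at pusher settings 0, 9, 18 .. 81 mm
- pusher (a joint): travel (m) of the white pusher carriage along the tray's +y: 0 at the start (in a notch), at most 0.082. Slides with light drag (about 1 N) when the release bar is up; with the bar down in a notch it is locked, with about 1 mm of play either way
- pusher_face (a point): centre of the pusher's flat front face (92 mm wide, from 20 to 80 mm above the table), 50 mm above the table; axes as the tray's
- release_bar (a joint): lift (m) of the release bar: 0 = fully down in a notch, up to about 0.007 = tongue resting on a rung (not caught), over 0.0075 = clear of the rungs, 0.011 = upper stop. A spring pulls it down with 4 to 6 N; let go over a rung it slips into a notch only if well off the rung's top. Sideways load on the caught tongue over 45 N damages it
- bar_grip (a point): centre of the release bar's aluminium cross grip, on a stem 45 mm behind the pusher's face: 64 mm long across the tray (x), 12 mm thick along it (y), 14 mm high, centre 112 mm above the table when down. Stands free: nothing else of tray, pusher or cartons is higher than 90 mm. Moves with pusher and bar
- end_plate: aluminium end plate clamped across the tray at a different place in every run, 106 to 146 mm along the tray from its origin; 64 mm high, fixed. Origin at the foot of its face towards the pusher, on the tray floor; axes as the tray's
- carton_0: a yellow carton of cards, nearest the pusher, loose on its long edge in the tray, gaps either side: 24 mm thick along the tray, 92 mm wide, 72 mm tall, 40 to 85 g. Origin: centre of its face towards the pusher, 36 mm above the tray floor; own x points up, z along the tray to the end plate. All three closed up measure 72 mm; crushed over 16 N
- carton_1: a yellow carton of cards, the middle one, loose on its long edge in the tray, gaps either side: 24 mm thick along the tray, 92 mm wide, 72 mm tall, 40 to 85 g. Origin: centre of its face towards the pusher, 36 mm above the tray floor; own x points up, z along the tray to the end plate. All three closed up measure 72 mm; crushed over 16 N
- carton_2: a yellow carton of cards, nearest the end plate, loose on its long edge in the tray, gaps either side: 24 mm thick along the tray, 92 mm wide, 72 mm tall, 40 to 85 g. Origin: centre of its face towards the pusher, 36 mm above the tray floor; own x points up, z along the tray to the end plate. All three closed up measure 72 mm; crushed over 16 N
- tape_a: a roll of paper tape, 51 mm across, 18 mm high, lying in front of the tray; origin: centre of its underside
- tape_b: a second roll of paper tape, 51 mm across, 18 mm high; origin: centre of its underside
- stamp: a black pocket stamp, 23x23x68 mm, standing beside the tray; origin: centre of its underside
- ink_a: a black ink pad, 69x76x20 mm, at the left near the robot; origin: centre of its underside
- ink_b: a black ink pad, 69x76x20 mm, at the left, farther back; origin: centre of its underside

How it is judged (in metres and radians):
On the way, in this order (a step that is already met when the one before it is completed fails the run):
1. the release bar is held up, clear of the rungs, and the pusher has been slid forward from its first notch (value of joint release_bar above 0.007 m and value of joint pusher above 0.006 m), for 0.2 s.
2. with the bar still up, the closed row is pressed against the end plate with more than 3 N (value of joint release_bar above 0.007 m and y of pusher_face in the frame of end_plate above -0.0745 m and contact force between pusher and carton_0 above 3 N), for 0.2 s.
At the end, for the whole second after the job is handed in: Release bar down in a notch (within 2 mm); pusher at rest, its face at most 83 mm from the end plate (the row's 72 mm, one notch and play); last carton within 12 mm of the end plate; all three cartons upright (within 0.1 rad) on the tray floor and at rest (value of joint release_bar below 0.002 m and y of pusher_face in the frame of end_plate above -0.083 m and velocity of joint pusher between -0.005 and 0.005 m/s and y of carton_2 in the frame of end_plate above -0.036 m and angle between each of carton_0, carton_1, carton_2's own x axis and vertical below 0.1 rad and z of each of carton_0, carton_1, carton_2 in the frame of tray below 0.056 m and linear speed of each of carton_0, carton_1, carton_2 below 0.01 m/s); the robot touches nothing.
It fails at once if the pusher presses on the cartons with more than 16 N (contact force between pusher and carton_0 above 16 N).
It fails at once if the release bar's tongue is forced against the rungs with more than 45 N (contact force between release_bar and tray above 45 N).
It fails at once if a tape roll, the stamp or an ink pad is moved by more than 15 mm (distance of any of tape_a, tape_b, stamp, ink_a, ink_b from where it was at the start of the episode above 0.015 m).
It also fails if it takes over 64 s, if anything falls off the work surface, if the arm or the gripper's body presses on something with over 40 N, if the wrist force passes 120 N, or if a joint passes its speed limit or range.

## Robot

A 6-joint arm with a two-finger parallel gripper is mounted at the origin on a cart in front of the work surface, level with it; the furniture and walls round the work are solid. World frame = base frame: x ahead of the robot, y to its left, z up, the work surface at z = 0. Lengths are in mm, angles in rad, forces in N, time in s.
With the tool pointing down it reaches from about 350 to 975 mm from the base axis. Payload 7.1 kg.
Tool frame: the origin (TCP) lies between the finger pads; the fingertips stand 19 mm ahead of it and the grasp point (between the pads) is the TCP (ctrl.tcp_to_tips is the distance from the TCP to the fingertips, in mm); z points along the fingers, y is the line along which they close (so a half turn about z gives the same grasp; the last joint's range is limited). The gripper opens to 88 mm and grips with 3 to 60 N. Pads are 20 mm wide; open, the fingers measure 115 mm over their backs; the gripper's body (75 mm by 178 mm) begins 61 mm behind the grasp point.
Start: joints at [1.224, 0.423, 1.63, -0, 1.089, -0.019], TCP at [201.194, 591.715, 241.675] pointing down, gripper open.
Joint ranges: [-3, 3], [-0.9, 2.11], [0.09, 2.58], [-1.31, 4.45], [0.11, 2.69], [-2.54, 2.54]. Speed limits (rad/s): [2.39, 2.39, 3.01, 3.14, 3.14, 3.14].

## Interface

Orientations are given as a rotation vector (axis times angle).
In Python, from workcell import status, optics, ctrl gives the robot as it stands. The module is installed in compiled form; this text tells all that it offers.
- The arm moves only by the shell command python3 -m inch 'ROWS'. ROWS is JSON, a list that holds one entry, the list of rows, each a list of 7 numbers: the shift along the tool's x, y, z in mm, then the turn, a rotation vector about the tool's x, y, z in rad, then the opening in per cent of the stroke, from 0 (shut) to 100 (fully open). A call has 1 to 20 rows; each row is the pose to reach, as a shift and turn from the pose commanded when the call began, along the tool's axes at that moment; what a row does not reach only later rows make up. A row lasts 1/10 s, in which the tool goes at most 50 mm and 8.59 degrees, less where a joint would pass 70% of its speed; a pose out of reach is approached as far as the arm can. A call with a gripper value outside its range is refused whole. The fingers move at their own pace and stop on an object; the grip force is fixed at half the most. Time passes only in rows, so rows that repeat a pose let the fingers close. It gives the time, the measured TCP pose, the force, the opening and the grip force at its end, in the units of the state.
- status.get_obs(): the state, without advancing time (a new reading comes with each control period).
- optics.get_image(name): name is "scene" or "top" or "wrist"; returns a dict with "frame" (400x640x3 uint8, red, green, blue), "fx", "fy", "cx", "cy" (pixels), "rvec" (rotation vector, rad) and "tvec" (3), from world to camera coordinates, as OpenCV has them; the wrist camera has in their place "hand_eye" (4x4, takes a point from camera to tool coordinates, whose origin is the TCP and whose axes are the flange's). Camera axes: x right, y down, z forward; pixel columns grow to the right and rows downward; lengths in mm; the calibration is good to about 2 mm. The wrist camera is an equidistant fisheye: a pixel r from the principal point sees the ray r / f radians off the axis. A picture is of the moment at which its call begins: read the wrist's pose just before it. There is no depth.
- ctrl.close_job(): hands the job in; it is judged then, once.
The state is a dict: "t": time; "qpos": joint angles; "qvel": joint speeds; "joint_torque": joint torques, N m; "ee_pos": TCP position; "orientation": TCP orientation; "ft_force": force on the tool from outside, world axes, zero at the start; "moment": the same for the moment, N m; "width": finger opening in mm; "grasp_force": force on a finger pad.
Only numpy, scipy, OpenCV 4.12 (cv2) and the standard library are available. Lean on these libraries where they do the work, as an engineer would, in place of code of your own. Each camera call takes 0.05 s, during which the arm holds its last target. There are 200 camera calls.

## Working session

There is one attempt and no reset: what is moved stays moved. The work goes in short steps, Python scripts to look and compute and a shell command to move; the robot and the scene stay as the last step left them, time stands still between calls to the robot, and variables do not carry over. Pictures are saved under pics/ and viewed, at most 10 in all, crops included, and the job is handed in when it is done.

```bash
mkdir -p pics
python3 - <<'E'
from workcell import status, optics, ctrl
import cv2, numpy as np
o=status.get_obs(); print(o)
for n in ("scene","top"):
    d=optics.get_image(n); cv2.imwrite(f"pics/{n}.png",d["frame"][:,:,::-1]); print(n,{k:v for k,v in d.items() if k!="frame"})
    np.savez(f"{n}.npz",**d)
E
```

```text
{'t': 0.0, 'qpos': array([ 1.22398236e+00,  4.23823080e-01,  1.63070058e+00, -1.61375011e-05,
        1.08859393e+00, -1.90216981e-02]), 'qvel': array([-0.00030989, -0.00106893, -0.00064352,  0.0026206 , -0.00293227,
        0.00072988]), 'joint_torque': array([-1.25964747e-03, -5.44629014e+01, -2.73658669e+01,  6.43077702e-02,
        2.26819416e-02, -5.83485917e-05]), 'ee_pos': array([201.03203568, 591.22278679, 240.9086067 ]), 'orientation': array([-5.12538086e-01, -3.09923362e+00,  2.35929682e-03]), 'ft_force': array([-0.49318459, -0.02107678,  0.06122141]), 'moment': array([0.00399926, 0.00734474, 0.02506586]), 'grasp_force': 0.0, 'width': 87.5272505720941}
scene {'fx': 508.104993300052, 'fy': 508.104993300052, 'cx': 318.1400140220751, 'cy': 200.24701212215192, 'rvec': array([ 2.30364946, -0.80069834,  0.32961381]), 'tvec': array([-328.48287863,  367.97665452,  954.57357828])}
top {'fx': 447.3408462035938, 'fy': 447.3408462035938, 'cx': 313.39036079434203, 'cy': 191.16516949061193, 'rvec': array([ 2.19220992, -2.15596263,  0.03264494]), 'tvec': array([ 122.42848267,  517.06727103, 1012.44747002])}
```

View pics/scene.png

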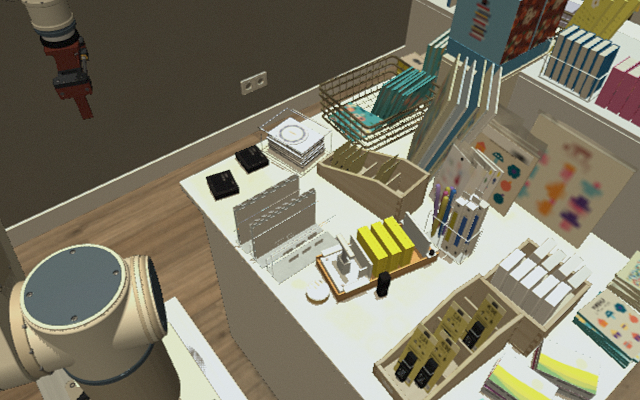

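View pics/top.png

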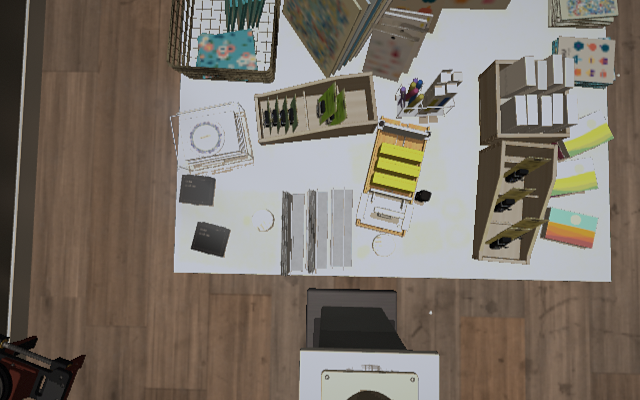

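The tray runs in the top view from about (385,230) to (405,125). The cartons are at (400,152..185) and the pusher with its grip is near (385,213). I'll enlarge both views to get the grip and axis.

Run:
```python
import cv2, numpy as np
a=cv2.imread("pics/top.png")[110:250,340:450]; b=cv2.imread("pics/scene.png")[200:310,300:450]
a=cv2.resize(a,None,fx=4,fy=4,interpolation=cv2.INTER_CUBIC); b=cv2.resize(b,(360,264),interpolation=cv2.INTER_CUBIC)
c=np.zeros((560,800,3),np.uint8); c[:,:440]=a; c[:264,440:]=b
cv2.imwrite("pics/z.png",c)
```

```text
(no output)
```

View pics/z.png

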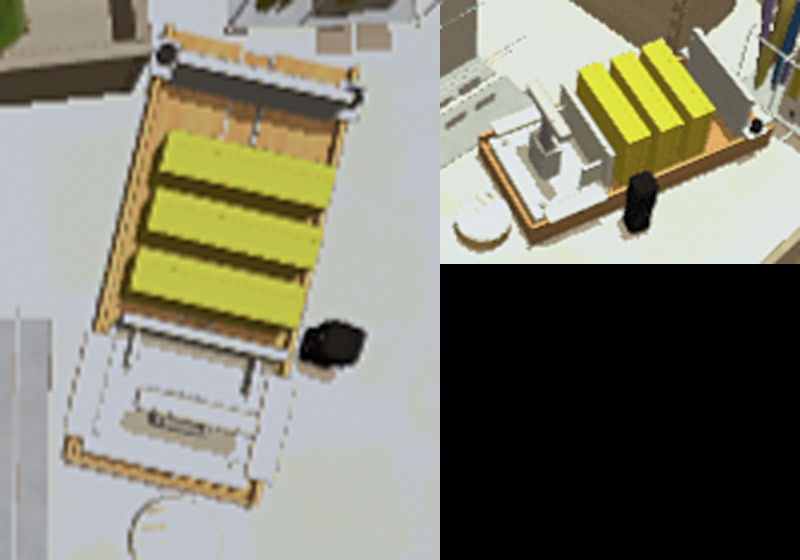

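The enlarged views show the grip as a white bar centred near zoom (198,411), which is top px (389.5,212.7). In the scene view it is near (346,247). The cartons are closer to the pusher, and the end plate is near zoom (260,88). The stamp stands right of the pusher's front.

```bash
cat > h.py <<'E'
import cv2, numpy as np
def ray(d,u,v):
    R=cv2.Rodrigues(d["rvec"])[0]; return -R.T@d["tvec"], R.T@np.array([(u-d["cx"])/d["fx"],(v-d["cy"])/d["fy"],1])
def onz(d,u,v,z):
    o,r=ray(d,u,v); return o+r*(z-o[2])/r[2]
def tri(A,B):
    (a,r),(b,s)=A,B; k=np.linalg.lstsq(np.c_[r,-s],b-a,rcond=None)[0]; p,q=a+r*k[0],b+s*k[1]; return (p+q)/2,np.linalg.norm(p-q)
E
python3 - <<'E'
from h import *
T=dict(np.load("top.npz")); S=dict(np.load("scene.npz"))
z=lambda x,y:(340+x/4-.4,110+y/4-.4)
print("grip z119",onz(T,*z(198,411),119), "tri",tri(ray(T,*z(198,411)),ray(S,345.8,246.7)))
h=cv2.cvtColor(T["frame"],cv2.COLOR_RGB2HSV); m=cv2.inRange(h,(22,150,150),(35,255,255)); m[:, :350]=0; m[:,450:]=0;m[200:]=0
n,l,st,c=cv2.connectedComponentsWithStats(m)
for i in range(1,n):
    if st[i,4]>100:
        cnt=np.argwhere(l==i)[:,::-1]
        p=np.array([onz(T,u,v,88)[:2] for u,v in cnt]); r=cv2.minAreaRect(p.astype(np.float32)); print(st[i],r,np.linalg.svd(p-p.mean(0))[2][0])
for q in [(68,455),(155,35),(258,495),(352,80)]: print("wall",onz(T,*z(*q),32))
for q in [(163,80),(350,112)]: print("plate top face edge",onz(T,*z(*q),80))
E
```

```text
grip z119 [467.417901   -29.09313706 119.        ] tri (array([467.71632635, -30.03169508, 113.27128478]), np.float64(0.5034466199957431))
[380 142  43  20 441] ((598.8165283203125, -58.59146499633789), (89.78785705566406, 23.174198150634766), 77.5840835571289) [-0.21460181 -0.97670162]
[377 157  43  20 438] ((566.0814208984375, -51.690467834472656), (89.7852783203125, 22.459741592407227), 76.61839294433594) [0.22526466 0.97429761]
[373 172  43  20 444] ((534.1223754882812, -42.95001983642578), (90.6544189453125, 22.954875946044922), 76.71034240722656) [-0.22033641 -0.97542394]
wall [442.89902192  31.79783676  32.        ]
wall [683.12068547 -14.98468682  32.        ]
wall [422.4182212  -74.80502534  32.        ]
wall [ 658.39698643 -126.72128387   32.        ]
plate top face edge [647.44127136 -14.20767128  80.        ]
plate top face edge [ 631.08410953 -115.07188563   80.        ]
```

```bash
python3 -m inch '[[[0,0,-50,0,0,0,45],[-60,-66,-60,0,0,0.15,45],[-452,-502,-60,0,0,1.458,45],[-452,-502,-60,0,0,1.458,45],[-452,-502,-60,0,0,1.458,45],[-452,-502,-60,0,0,1.458,45],[-452,-502,-60,0,0,1.458,45],[-452,-502,-60,0,0,1.458,45],[-452,-502,-60,0,0,1.458,45],[-452,-502,-60,0,0,1.458,45],[-452,-502,-60,0,0,1.458,45],[-452,-502,-60,0,0,1.458,45],[-452,-502,-60,0,0,1.458,45],[-452,-502,-60,0,0,1.458,45],[-452,-502,-60,0,0,1.458,45],[-452,-502,-60,0,0,1.458,45],[-452,-502,-60,0,0,1.458,45],[-452,-502,-60,0,0,1.458,45],[-452,-502,-60,0,0,1.458,45],[-452,-502,-60,0,0,1.458,45]]]'
python3 - <<'E'
from workcell import status, optics
import cv2,numpy as np
from scipy.spatial.transform import Rotation as R
o=status.get_obs(); print(o["t"],o["ee_pos"],o["ft_force"]); print(R.from_rotvec(o["orientation"]).as_matrix())
d=optics.get_image("wrist"); np.savez("w.npz",p=o["ee_pos"],r=o["orientation"],**d); cv2.imwrite("pics/w.png",d["frame"][:,:,::-1])
print({k:v for k,v in d.items() if k!="frame"})
E
```

```text
t: 2.1
ee_pos: [467.2, -28.1, 301.8]
orientation: [-2.445, -1.972, -0.0]
ft_force: [0.2, 0.4, -0.0]
width: 39.1
grasp_force: 0.0
2.1 [467.21063958 -28.089912   301.75117753] [ 0.20641167  0.35745451 -0.04973443]
[[ 2.11671359e-01  9.77340899e-01  5.97746558e-05]
 [ 9.77340898e-01 -2.11671363e-01  5.17674558e-05]
 [ 6.32470346e-05  4.74625280e-05 -9.99999997e-01]]
{'fx': 309.70691628693146, 'fy': 309.70691628693146, 'cx': 321.9730087586431, 'cy': 202.9364901244189, 'hand_eye': array([[-5.87319064e-04, -9.52249254e-01, -3.05321163e-01,
         8.29457354e+01],
       [ 9.99999772e-01, -6.61312849e-04,  1.38921708e-04,
         4.65858524e-02],
       [-3.34200901e-04, -3.05321012e-01,  9.52249425e-01,
        -1.42837201e+02],
       [ 0.00000000e+00,  0.00000000e+00,  0.00000000e+00,
         1.00000000e+00]])}
```

View pics/w.png

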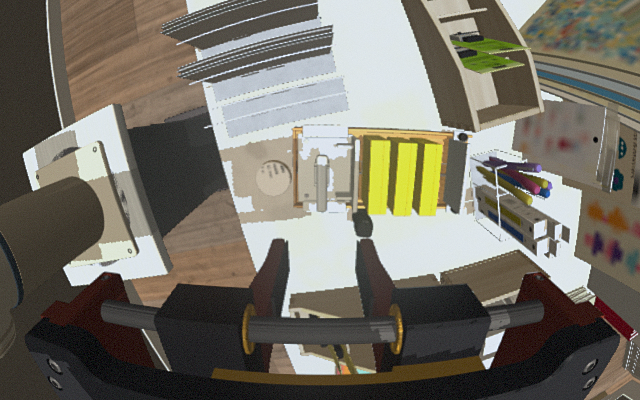

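The wrist view shows the grip bar vertical at about (322, 153–212), in line with the midpoint between the fingers at column 322. The cartons are at columns 378, 405 and 430, and the end plate is at about 455.

```bash
cat >> h.py <<'E'
from scipy.spatial.transform import Rotation as Ro
def wray(w,u,v):
    x,y=(u-w["cx"])/w["fx"],(v-w["cy"])/w["fy"]; th=np.hypot(x,y); H=w["hand_eye"]
    c=np.array([x/th*np.sin(th),y/th*np.sin(th),np.cos(th)]); A=Ro.from_rotvec(w["r"]).as_matrix()
    return A@H[:3,3]+w["p"], A@H[:3,:3]@c
def wz(w,u,v,z):
    o,r=wray(w,u,v); return o+r*(z-o[2])/r[2]
E
python3 - <<'E'
from h import *
w=dict(np.load("w.npz")); f=w["frame"]
cv2.imwrite("pics/wz.png",cv2.resize(f[115:225,285:480],None,fx=4,fy=4,interpolation=cv2.INTER_CUBIC)[:,:,::-1])
d=np.array([.9773,-.2117,0]); o=np.array([467.2,-28.1,0]); A=Ro.from_rotvec(w["r"]).as_matrix()
for n,u,v,z in [("grip",322,154,119),("grip",322,211,119),("pf",352,138,80),("pf",352,205,80),("c0",368,178,88),("c1",396,178,88),("c2",420,178,88),("c2f",437,178,88),("plate",447,178,80)]:
    p=wz(w,u,v,z); print(n,p, A.T@(p-w["p"]))
E
```

```text
grip [474.35413213   4.121867   119.        ] [3.29824033e+01 1.54642444e-01 1.82753271e+02]
grip [460.80174169 -58.28272833 119.        ] [-3.08768128e+01  1.18602720e-01  1.82749231e+02]
pf [511.75451185   9.71239774  80.        ] [ 46.36038026  35.52235687 221.75579636]
pf [496.03081027 -71.83936961  80.        ] [-36.67175459  37.41711395 221.75063476]
c0 [520.80349191 -39.95836222  88.        ] [ -0.26896901  54.88055232 213.75376596]
c1 [554.44639958 -46.89543033  88.        ] [7.23906097e-02 8.92295206e+01 2.13755418e+02]
c2 [584.47100456 -52.94640087  88.        ] [  0.51387858 119.85461217 213.75689931]
c2f [606.65346444 -57.33753438  88.        ] [  0.91763565 142.46391466 213.75799794]
plate [623.17517663 -62.50968584  80.        ] [ -0.6406522  159.70567635 221.75871774]
```

View pics/wz.png

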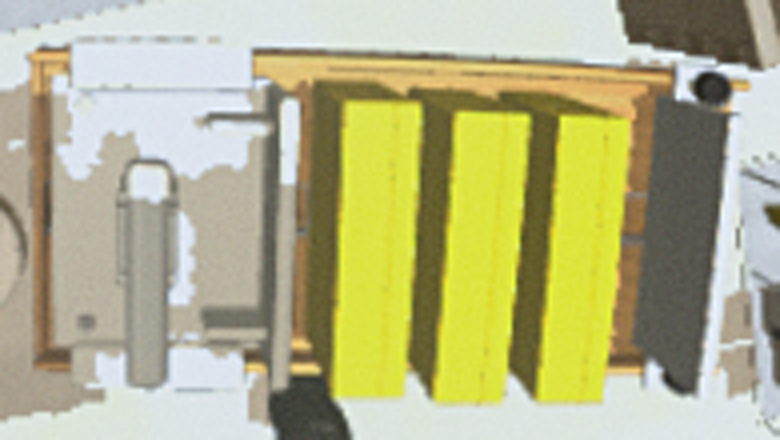

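The crop confirms the grip is centred under the tool (u=322, v≈183) and not turned. I'll descend and grip.

```bash
python3 -m inch '[[[0,0,45,0,0,0,45],[0,0,90,0,0,0,45],[0,0,130,0,0,0,45],[0,0,160,0,0,0,45],[0,0,176,0,0,0,45],[0,0,186,0,0,0,45],[0,0,188,0,0,0,45],[0,0,188,0,0,0,45],[0,0,188,0,0,0,0],[0,0,188,0,0,0,0],[0,0,188,0,0,0,0],[0,0,188,0,0,0,0],[0,0,188,0,0,0,0],[0,0,188,0,0,0,0],[0,0,188,0,0,0,0],[0,0,188,0,0,0,0]]]'
```

```text
t: 3.75
ee_pos: [467.5, -29.1, 114.1]
orientation: [-2.447, -1.97, -0.0]
ft_force: [-2.5, 0.3, 6.5]
width: 11.7
grasp_force: 30.0
```

```bash
python3 -m inch '[[[0,0,-2,0,0,0,0],[0,0,-4,0,0,0,0],[0,0,-6,0,0,0,0],[0,0,-8,0,0,0,0],[0,0,-9.5,0,0,0,0],[0,0,-9.5,0,0,0,0],[0,0,-9.5,0,0,0,0]]]'
```

```text
t: 4.45
ee_pos: [467.3, -29.1, 123.1]
orientation: [-2.447, -1.97, 0.0]
ft_force: [-0.3, 0.2, -5.8]
width: 11.5
grasp_force: 30.0
```

```bash
python3 -m inch '[[[0,2,0,0,0,0,0],[0,4,0,0,0,0,0],[0,6,0,0,0,0,0],[0,8,0,0,0,0,0],[0,10,0,0,0,0,0],[0,12,0,0,0,0,0],[0,14,0,0,0,0,0],[0,16,0,0,0,0,0],[0,18,0,0,0,0,0],[0,20,0,0,0,0,0],[0,22,0,0,0,0,0],[0,24,0,0,0,0,0],[0,26,0,0,0,0,0],[0,28,0,0,0,0,0],[0,30,0,0,0,0,0]]]'
python3 - <<'E'
from h import *
w=dict(np.load("w.npz")); A=Ro.from_rotvec(w["r"]).as_matrix()
for u,v,z in [(465.5,178,80),(445,178,16)]: print(A.T@(wz(w,u,v,z)-w["p"]))
E
```

```text
t: 5.95
ee_pos: [496.9, -35.6, 123.1]
orientation: [-2.447, -1.97, 0.0]
ft_force: [-2.0, -1.6, -6.2]
width: 11.5
grasp_force: 30.0
[-3.57496046e-02  1.86740324e+02  2.21760039e+02]
[-15.38237582 184.39493295 285.75895739]
```

```bash
python3 -m inch '[[[0,2,0,0,0,0,0],[0,4,0,0,0,0,0],[0,6,0,0,0,0,0],[0,8,0,0,0,0,0],[0,10,0,0,0,0,0],[0,12,0,0,0,0,0],[0,14,0,0,0,0,0],[0,16,0,0,0,0,0],[0,18,0,0,0,0,0],[0,20,0,0,0,0,0],[0,22,0,0,0,0,0],[0,24,0,0,0,0,0],[0,25,0,0,0,0,0],[0,26,0,0,0,0,0]]]'
```

```text
t: 7.35
ee_pos: [522.3, -41.2, 123.1]
orientation: [2.447, 1.97, -0.0]
ft_force: [-3.0, -4.7, -6.0]
width: 12.2
grasp_force: 30.0
```

```bash
python3 -m inch '[[[-1,0,0,0,0,0.01,0],[-1,1,0,0,0,0.01,0],[-1.1,2,0,0,0,0.01,0],[-1.1,3,0,0,0,0.01,0],[-1.1,4,0,0,0,0.01,0],[-1.1,4,0,0,0,0.01,0]]]'
```

```text
t: 7.95
ee_pos: [526.4, -42.6, 123.3]
orientation: [2.457, 1.958, 0.001]
ft_force: [-0.3, 6.5, -5.9]
width: 11.7
grasp_force: 30.0
```

```bash
python3 -m inch '[[[0.6,0.7,0,0,0,0,0],[0.5,1.4,0,0,0,0,0],[0.5,2.1,0,0,0,0,0],[0.5,2.8,0,0,0,0,0],[0.5,3.5,0,0,0,0,0],[0.5,3.5,0,0,0,0,0]]]'
```

```text
t: 8.55
ee_pos: [529.6, -43.2, 123.2]
orientation: [2.457, 1.958, 0.0]
ft_force: [-0.2, 3.5, -4.9]
width: 11.5
grasp_force: 30.0
```

```bash
python3 -m inch '[[[0.2,0.4,0,0,0,0,0],[0.2,0.8,0,0,0,0,0],[0.2,1.2,0,0,0,0,0],[0.2,1.2,0,0,0,0,0]]]'
```

```text
t: 8.95
ee_pos: [530.7, -43.4, 123.2]
orientation: [2.457, 1.958, -0.0]
ft_force: [-0.8, 2.8, -5.9]
width: 12.0
grasp_force: 30.0
```

```bash
python3 -m inch '[[[0,0.4,0,0,0,0,0],[0,0.8,0,0,0,0,0],[0,0.8,0,0,0,0,0]]]'
```

```text
t: 9.25
ee_pos: [531.4, -43.6, 123.2]
orientation: [2.457, 1.958, -0.0]
ft_force: [-0.2, 2.1, -5.4]
width: 11.7
grasp_force: 30.0
```

```bash
python3 -m inch '[[[0,0.4,0,0,0,0,0],[0,0.8,0,0,0,0,0],[0,0.8,0,0,0,0,0]]]';python3 - <<'E'
from workcell import optics
import cv2
f=optics.get_image("scene")["frame"][190:300,300:450]
cv2.imwrite("pics/s2.png",cv2.resize(f,None,fx=4,fy=4,interpolation=cv2.INTER_CUBIC)[:,:,::-1])
E
```

```text
t: 9.55
ee_pos: [532.3, -43.8, 123.2]
orientation: [2.457, 1.958, -0.0]
ft_force: [-1.1, 1.7, -5.6]
width: 11.8
grasp_force: 30.0
```

View pics/s2.png

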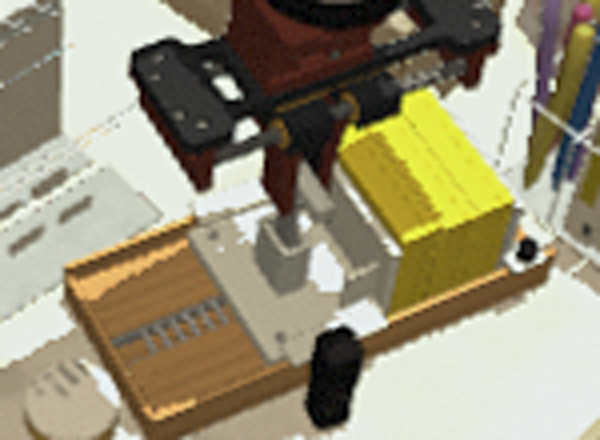

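The row looks closed up and is almost at the end plate, near (515,235) in the crop. I'll carry on in small steps.

```bash
python3 -m inch '[[[0,0.4,0,0,0,0,0],[0,0.8,0,0,0,0,0],[0,0.8,0,0,0,0,0]]]'
```

```text
t: 9.9
ee_pos: [533.0, -43.9, 123.2]
orientation: [2.457, 1.958, -0.0]
ft_force: [-1.6, 2.1, -6.3]
width: 11.9
grasp_force: 30.0
```

```bash
python3 -m inch '[[[0,0.4,0,0,0,0,0],[0,0.8,0,0,0,0,0],[0,0.8,0,0,0,0,0]]]'
```

```text
t: 10.2
ee_pos: [533.2, -44.0, 123.0]
orientation: [-2.456, -1.957, 0.001]
ft_force: [-2.5, 2.1, -6.6]
width: 12.0
grasp_force: 30.0
```

```bash
python3 -m inch '[[[0,0.4,0,0,0,0,0],[0,0.8,0,0,0,0,0],[0,0.8,0,0,0,0,0]]]'
```

```text
t: 10.5
ee_pos: [533.3, -44.0, 122.7]
orientation: [-2.455, -1.957, 0.003]
ft_force: [-4.3, 3.5, -5.5]
width: 11.9
grasp_force: 30.0
```

```bash
python3 -m inch '[[[0,0.4,-0.6,0,0,0,0],[0,0.8,-0.6,0,0,0,0],[0,1.1,-0.6,0,0,0,0],[0,1.1,-0.6,0,0,0,0]]]'
```

```text
t: 10.9
ee_pos: [533.4, -44.0, 123.0]
orientation: [-2.454, -1.956, 0.005]
ft_force: [-6.7, 3.5, -5.8]
width: 11.9
grasp_force: 30.0
```

```bash
python3 -m inch '[[[0,0.3,0,0,0,0,0],[0,0.3,0,0,0,0,0],[0,0.3,0,0,0,0,0],[0,0.3,0,0,0,0,0],[0,0.3,0,0,0,0,0]]]'; python3 -c "
import numpy as np
d=np.array([.975,-.223]);print((np.array([533.4,-44])-[467.3,-29.1])@d)"
```

```text
t: 11.4
ee_pos: [533.4, -44.0, 122.9]
orientation: [-2.454, -1.955, 0.006]
ft_force: [-8.3, 3.6, -5.9]
width: 11.5
grasp_force: 30.0
67.77019999999996
```

```bash
python3 -m inch '[[[0,-1,0,0,0,0,0],[0,-2,0,0,0,0,0],[0,-3,0,0,0,0,0],[0,-4,0,0,0,0,0],[0,-5,0,0,0,0,0],[0,-6,0,0,0,0,0],[0,-7,0,0,0,0,0],[0,-7.5,0,0,0,0,0],[0,-7.5,0,0,0,0,0]]]'
```

```text
t: 12.3
ee_pos: [528.6, -42.9, 123.9]
orientation: [2.457, 1.958, 0.0]
ft_force: [0.8, -0.1, -5.9]
width: 11.8
grasp_force: 30.0
```

```bash
python3 -m inch '[[[0,0,1.5,0,0,0,0],[0,0,3,0,0,0,0],[0,0,4.5,0,0,0,0],[0,0,6,0,0,0,0],[0,0,7,0,0,0,0],[0,0,8,0,0,0,0],[0,0,8,0,0,0,0]]]'
```

```text
t: 13.0
ee_pos: [528.6, -42.9, 115.7]
orientation: [2.457, 1.958, -0.0]
ft_force: [-0.2, -0.4, -4.4]
width: 12.0
grasp_force: 30.0
```

```bash
python3 -m inch '[[[0,0,1,0,0,0,0],[0,0,1.6,0,0,0,0],[0,0,1.6,0,0,0,0],[0,0,1.6,0,0,0,40],[0,0,1.6,0,0,0,40],[0,0,1.6,0,0,0,40],[0,0,1.6,0,0,0,40],[0,0,1.6,0,0,0,40],[0,0,-10,0,0,0,40],[0,0,-40,0,0,0,40],[0,0,-85,0,0,0,40],[0,0,-130,0,0,0,40],[0,0,-130,0,0,0,40]]]'
python3 - <<'E'
from h import *
from workcell import optics,status
o=status.get_obs(); d=optics.get_image("wrist"); w=dict(p=o["ee_pos"],r=o["orientation"],**d)
a=cv2.resize(d["frame"][90:240,240:480],(560,350),interpolation=cv2.INTER_CUBIC)[:,:,::-1]
f=optics.get_image("scene")["frame"][190:300,300:450]
b=cv2.resize(f,(340,250),interpolation=cv2.INTER_CUBIC)[:,:,::-1]
c=np.zeros((600,560,3),np.uint8); c[:350]=a; c[350:,:340]=b; cv2.imwrite("pics/f.png",c)
E
```

```text
t: 14.3
ee_pos: [532.1, -43.2, 252.6]
orientation: [2.45, 1.953, 0.013]
ft_force: [1.3, -1.0, 1.2]
width: 35.2
grasp_force: 0.0
```

View pics/f.png

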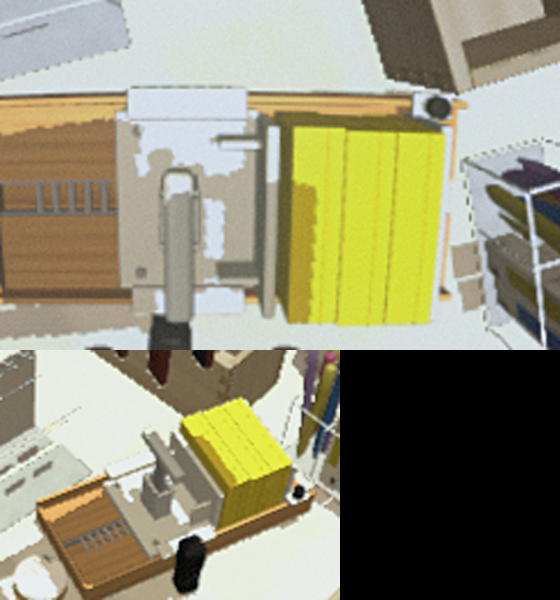

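The row stands closed and upright against the end plate. The bar went down to within 2 mm while I still held it with the spring pulling, so it is in the notch. The gripper is clear and nothing else has moved.

```bash
python3 -m inch '[[[0,0,0,0,0,0,40],[0,0,0,0,0,0,40],[0,0,0,0,0,0,40]]]'; python3 -c "
from workcell import ctrl; print(ctrl.close_job())"
```

```text
t: 14.7
ee_pos: [527.9, -42.8, 244.5]
orientation: [-2.455, -1.957, 0.003]
ft_force: [0.3, 0.4, -0.2]
width: 35.0
grasp_force: 0.0
the job is handed in; nothing more can be done
None
```

I handed the job in at about 15 s; no verdict came back. The three cartons stand closed up against the end plate after a push of roughly 6–8 N by the wrist reading, the bar is down in what I take to be the 63 mm notch (measured within 2 mm before release), and the gripper is clear.

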